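# Load-test a used compression spring and sort it by its loaded length

## Robot

A 6-joint arm with a two-finger parallel gripper is mounted at the origin on the work surface. World frame = base frame: x ahead of the robot, y to its left, z up, the work surface at z = 0. Lengths are in m, angles in rad, forces in N, time in s.
With the tool pointing down it reaches from about 0.3 to 0.875 m from the base axis. Payload 6.4 kg.
Tool frame: the origin (TCP) lies midway between the tips of the shut fingers; the grasp point (between the pads) lies ctrl.grip_depth behind it (ctrl.grip_depth is the distance from the TCP to the grasp point, in m); x points along the fingers, y is the direction in which the jaws open and shut, and the axes are right-handed (so a half turn about x gives the same grasp; the last joint's range is limited). The gripper opens to 85 mm and grips with 20 to 120 N. Pads are 22 mm wide; open, the fingers measure 114 mm over their backs; the gripper's body (76 mm by 85 mm) begins 54 mm behind the grasp point. The pads swing forward as they close: fully open they stand 13 mm farther back than shut.
Start: joints at [-1.413, 0.181, 1.607, -0, 1.354, -0.206], TCP at [0.205, -0.537, 0.231] pointing down, gripper open.
Joint ranges: [-2.99, 2.99], [-0.89, 2.07], [0.3, 2.58], [-1.14, 4.28], [0, 2.63], [-3.12, 3.12]. Speed limits (rad/s): [2.57, 2.57, 3.01, 3.14, 3.14, 3.14].

## Interface

Orientations are given as a unit quaternion [w, x, y, z].
In Python, from bench import ctrl gives the robot as it stands.
- The arm moves only by the shell command python3 -m creep 'ROWS'. ROWS is text: rows parted by semicolons, each of 7 numbers parted by spaces: the opening, from 0 (shut) to 1 (fully open), then the shift along the tool's x, y, z in cm, then the turn, a rotation vector about the tool's x, y, z in rad. In form: claw x y z ax ay az; .... A call has 1 to 10 rows; each row shifts and turns the pose as measured when the row begins, along the tool's axes as they then stand; what a row does not reach is not made up. A row lasts 1/8 s, in which the tool goes at most 62.5 mm and 10.7 degrees, less where a joint would pass 70% of its speed; a pose out of reach is approached as far as the arm can. A call with a gripper value outside its range is refused whole. The fingers move at their own pace and stop on an object; the grip force is fixed at half the most. Time passes only in rows, so rows that do not move let the fingers close. It gives the time, the measured TCP pose, the force and the opening at its end, in the units of the state.
- ctrl.get_obs(): the state, without advancing time (a new reading comes with each control period).
- ctrl.camera(name): name is "side" or "top"; returns (picture, depth): 420x560x3 uint8, blue, green, red; 420x560 float32, m along the optical axis (not along the pixel's ray), 0 where there is no reading.
- ctrl.calibration(name): a dict with "mtx" (3x3 intrinsics, pixels), "R" (3x3) and "t" (3): a world point X has camera coordinates R X + t. Camera axes: x right, y down, z forward; pixel columns grow to the right and rows downward; lengths in m; the calibration is good to about 2 mm. A picture is of the moment at which its call begins. calibration takes no time and is no camera call.
- ctrl.hand_in(): hands the job in, once; it reports no verdict.
Trained networks look in the newest picture that a camera, given by its name, has taken for a name from the list of things; names that differ only in an ending like _2 or _b are one class to them, and where a whole thing is asked for, a point or a joint stands for the part that bears it (a point fixed in the world has none). Each returns a list of dicts, best first, with "confidence" (0 to 1); they miss things now and then, are a little off and sometimes report something else, mostly with a low value. They report only what shows in the picture. A call takes as long as a camera call. They do not tell look-alikes from the thing itself.
- ctrl.find_in(query, camera): "rect" ([left, top, right, bottom] in pixels, round what is visible of it).
The state is a dict: "time_s": time; "q": joint angles; "dq": joint speeds; "joint_efforts": joint torques, N m; "eef_pos": TCP position; "eef_rot": TCP orientation; "wrist_force": force on the tool from outside, world axes, zero at the start; "torque": the same for the moment, N m; "opening": opening from 0.0 (shut) to 1.0 (fully open).
Only numpy, scipy, OpenCV 4.12 (cv2) and the standard library are available. Lean on these libraries where they do the work, as an engineer would, in place of code of your own. Each camera call takes 0.05 s, during which the arm holds its last target.

## Task

Set the spring that stands in front of the tester squarely onto the tester's seat, over the spigot, and press it straight down with about 15 N, holding that for half a second and never much more, so that the spring's own plate pushes the drag needle down; do not push the needle yourself. Then lift the spring off without disturbing the needle, read where the needle has stopped, and stand the spring upright in the square wooden tray if the needle stopped above the mark (good), or in the round steel dish if it stopped below the mark (weak). Leave the other things on the bench alone.

Things in the scene. Friction and masses are not known exactly. Their poses are not given: they have to be found in the camera images.
- spring: Loose used compression spring, upright, 180 g. Cup at the bottom: 34 mm wide, 20 mm tall, 20 mm bore. Coils: 29 mm wide. On top a flat round plate 54 mm wide, 8 mm thick: grip its rim, press its top. Origin: centre of the cup's underside. Used springs settle: unloaded height to the plate's top is anywhere from 70 to 84 mm. It gives about 0.5 mm per newton, at most 26 mm.
- tester: Fixed spring tester. Origin: on the bench under the seat's centre; z up. Base 110 mm (x) by 180 mm (y, -55 to +125), 20 mm tall. Round seat plate at the origin, 68 mm wide. At y = +55 mm an upright rod 10 mm thick, 127 mm tall, carries the drag needle; at y = 82 to 116 mm a flat scale board 5 mm thick, 126 mm tall. Both sides of the seat along x are free.
- seat: The round seat plate of the tester, 68 mm wide, 5 mm thick, that takes the load. Origin: centre of its underside, 20 mm above the bench; the spring rests on its upper face. The fixed spigot stands up through its middle: 15 mm in diameter, its tip 18 mm above the plate, tapered in the last 6 mm.
- seat_top (a point): Centre of the seat plate's upper face, 25 mm above the bench, where the spigot rises: the cup's underside belongs here.
- needle: Drag needle: dark slider on the rod with a brass tongue and tip. Origin: on the rod's axis, level with the tip. Starts raised (at 108 to 116 mm) and stays where left (0.7 N friction). Its tongue, 12 mm wide, reaches from the rod to 21.5 mm from the seat's axis: the rim of the spring's top plate takes it down and leaves it there on rising. The tongue's top is 1.5 mm above the origin.
- needle_tip (a point): Tip of the drag needle beside the scale board, at the middle of the needle's 3 mm thickness. Its height is the reading.
- mark_line (a point): Reference mark: a small steel tongue 3 mm thick, clipped on the outer edge of the scale board, beside the needle's tip; its height differs from run to run. This point is at the middle of its thickness. x, y, z as the tester's.
- tray: Fixed square wooden tray for good springs, 150 mm by 150 mm, 24 mm tall, walls and floor 7 mm. Origin: centre of its underside, on the bench.
- dish: Fixed round steel dish for weak springs, 152 mm in diameter, 22 mm tall, wall 3 mm, floor 5 mm thick, floor 140 mm wide. Origin: centre of its underside, on the bench.
- pin: Bystander: stepped steel pin standing, 26 mm in diameter, 50 mm tall. Origin: centre of its underside.
- collar: Bystander: steel ring lying flat, 38 mm in diameter, 16 mm tall. Origin: centre of its underside.
- wrench: Bystander: wrench lying flat. Origin: under its middle.
- driver: Bystander: screwdriver lying. Origin: under its middle.
- oil: Bystander: small white bottle, 44 mm in diameter, 110 mm tall. Origin: centre of its underside.
- caliper: Bystander: steel caliper lying flat, 200 mm long. Origin: under the middle of its beam.
- gauge: Bystander: steel block, 50 by 32 by 30 mm. Origin: centre of its underside.
Mind the look-alikes: they are no part of the job. What is shaped like the spring but green or turquoise is not meant.

How it is judged:
On the way, in this order (a step that is already met when the one before it is completed fails the run):
1. the spring stands fully down on the seat, over the spigot (horizontal distance between spring and seat_top below 0.004 m and z of spring in the frame of seat_top below 0.003 m and angle between spring's own z axis and vertical below 0.07 rad), for 0.2 s.
2. the spring is pressed onto the seat with about 15 N (13 to 19.5 N on the seat, of which the spring's own weight is nearly 2 N) and held so for 0.4 s (contact force between spring and seat between 13 and 19.5 N and horizontal distance between spring and seat_top below 0.004 m), for 0.4 s.
At the end, for the whole second after the job is handed in: The spring stands upright (within 0.15 rad) and at rest on the floor of the square wooden tray if the needle tip stopped above the mark, or of the round steel dish if it stopped below it (either will do within 2 mm of the mark), its axis within 50 mm of the container's centre (angle between spring's own z axis and vertical below 0.15 rad and linear speed of spring below 0.02 m/s and ((z of needle_tip in the frame of mark_line above -0.002 m and horizontal distance between spring and tray below 0.05 m and z of spring in the frame of tray between 0 and 0.012 m) or (z of needle_tip in the frame of mark_line below 0.002 m and horizontal distance between spring and dish below 0.05 m and z of spring in the frame of dish between 0 and 0.012 m))); the robot touches nothing.
It fails at once if the spring is pressed onto the seat with more than 23 N, its own weight included (contact force between spring and seat above 23 N).
It fails at once if the needle is pushed by the gripper instead of the spring (more than 2 N) (contact force between the fingers and needle above 2 N).
It fails at once if the spring is knocked over (angle between spring's own z axis and vertical above 0.7 rad).
It fails at once if another thing on the bench is moved by more than 30 mm (distance of any of pin, collar, wrench, driver, oil, caliper, gauge from where it was at the start of the episode above 0.03 m).
It also fails if it takes over 72 s, if anything falls off the work surface, if the arm or the gripper's body presses on something with over 40 N, if the wrist force passes 120 N, or if a joint passes its speed limit or range.

## Working session

There is one attempt and no reset: what is moved stays moved. The work goes in short steps, Python scripts to look and compute and a shell command to move; the robot and the scene stay as the last step left them, time stands still between calls to the robot, and variables do not carry over. Pictures are saved under pics/ and viewed, and the job is handed in when it is done.

```bash
ls; mkdir -p pics
cat > h.py <<'E'
import numpy as np,cv2
from bench import ctrl
def cap(n,fn=None):
    im,d=ctrl.camera(n)
    np.savez('last_%s.npz'%n,im=im,d=d)
    if fn: cv2.imwrite('pics/'+fn,im)
    return im,d
def load(n):
    z=np.load('last_%s.npz'%n); return z['im'],z['d']
def cloud(n,d):
    c=ctrl.calibration(n);K=np.array(c['mtx']);R=np.array(c['R']);t=np.array(c['t'])
    v,u=np.mgrid[:d.shape[0],:d.shape[1]]
    P=np.stack([(u-K[0,2])/K[0,0]*d,(v-K[1,2])/K[1,1]*d,d],-1)
    return (P-t)@R
def proj(n,X):
    c=ctrl.calibration(n);K=np.array(c['mtx']);p=np.array(c['R'])@np.array(X)+np.array(c['t']);p=K@p
    return p[:2]/p[2]
E
python3 - <<'E'
from h import *
for n in('side','top'):
    cap(n,n+'0.png'); c=ctrl.calibration(n);print(n,-np.array(c['R']).T@np.array(c['t']),c['mtx'],c['R'])
print(ctrl.get_obs(),ctrl.grip_depth)
E
```

```text
pics
side [0.19142034 0.83308562 0.90879594] [[511.19661528   0.         271.74677574]
 [  0.         511.19661528 215.62139795]
 [  0.           0.           1.        ]] [[-0.9301109  -0.36693477  0.01589319]
 [-0.25897571  0.62454145 -0.73680361]
 [ 0.26043291 -0.68942501 -0.67592   ]]
top [ 0.27388346 -0.01832157  1.11845513] [[400.78825519   0.         287.87547302]
 [  0.         400.78825519 206.18229229]
 [  0.           0.           1.        ]] [[ 0.12758283 -0.99182708  0.00129326]
 [-0.96904444 -0.12492987 -0.21294459]
 [ 0.21136577  0.02591485 -0.97706342]]
{'time_s': 0.1, 'q': array([-1.41331542e+00,  1.81490337e-01,  1.60788379e+00, -8.75409509e-06,
        1.35379810e+00, -2.06297953e-01]), 'dq': array([ 0.00070886, -0.00081731, -0.00176777, -0.00124113,  0.00058996,
       -0.00122847]), 'joint_efforts': array([ 6.33067139e-04, -4.45875478e+01, -3.52238166e+01, -2.87628936e-04,
        4.14581504e-03,  3.15734792e-05]), 'eef_pos': array([ 0.20452678, -0.5368754 ,  0.23047268]), 'eef_rot': array([ 0.12734949,  0.69545239,  0.12846623, -0.69543117]), 'wrist_force': array([-0.01939767, -0.2019165 ,  0.27601518]), 'torque': array([-0.02887443,  0.03391914, -0.00469719]), 'opening': 1.0007344179186335} 0.0187
```

View pics/side0.png

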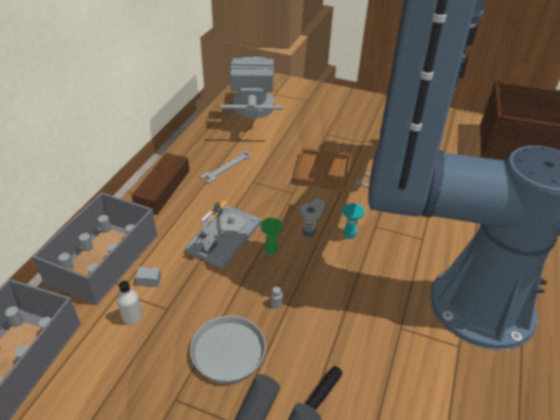

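View pics/top0.png

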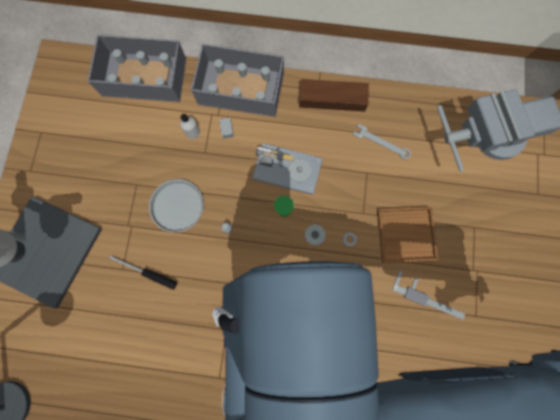

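Run:
```python
from h import *
im,d=load('side'); a=cv2.resize(im[140:300,170:400],None,fx=3.4,fy=3.4,interpolation=cv2.INTER_CUBIC);cv2.imwrite('pics/c1.png',a)
im2,d2=load('top'); a=cv2.resize(im2[130:270,230:450],None,fx=3.6,fy=3.6,interpolation=cv2.INTER_CUBIC);cv2.imwrite('pics/c2.png',a)
P=cloud('side',d);Q=cloud('top',d2)
for u,v in[(310,210),(271,228),(351,212),(232,220),(322,170)]: print('s',u,v,P[v,u])
for u,v in[(315,235),(322,235),(284,206),(350,240),(300,170),(306,175),(178,205),(405,235)]: print('t',u,v,Q[v,u])
for q in ['spring','seat','needle','tray','dish','collar']:
  for n in('side','top'): print(q,n,[(np.round(r['rect']),round(r['confidence'],2)) for r in ctrl.find_in(q,n)[:4]])
```

```text
s 310 210 [ 0.43226997 -0.06693113  0.07981348]
s 271 228 [0.19142034 0.83308562 0.90879594]
s 351 212 [ 0.33763342 -0.09661184  0.08126557]
s 232 220 [ 0.61448578 -0.00597915  0.03399339]
s 322 170 [ 0.47613319 -0.32472352  0.00683105]
t 315 235 [ 0.43157441 -0.07097429  0.07753559]
t 322 235 [ 0.43378843 -0.08909147  0.07836257]
t 284 206 [0.49660838 0.01929298 0.08509501]
t 350 240 [ 4.41874939e-01 -1.73930558e-01 -3.54282589e-04]
t 300 170 [ 0.61405513 -0.0102431   0.04211814]
t 306 175 [ 0.6059314  -0.02878475  0.02826969]
t 178 205 [0.47830693 0.32175125 0.00447311]
t 405 235 [ 0.47483355 -0.3247489   0.00464687]
spring side [(array([300., 202., 325., 235.]), 0.68), (array([258., 215., 284., 252.]), 0.67), (array([340., 203., 364., 244.]), 0.59), (array([201., 231., 206., 238.]), 0.57)]
spring top [(array([276., 196., 292., 218.]), 0.86), (array([308., 225., 324., 248.]), 0.65), (array([342., 236., 357., 247.]), 0.25)]
seat side [(array([220., 214., 244., 233.]), 0.69)]
seat top [(array([284., 162., 314., 180.]), 0.65), (array([148., 180., 206., 229.]), 0.18)]
needle side [(array([210., 195., 229., 222.]), 0.64), (array([137., 267., 161., 288.]), 0.18)]
needle top [(array([276., 157., 294., 165.]), 0.44)]
tray side [(array([289., 146., 348., 190.]), 0.71)]
tray top []
dish side [(array([189., 318., 265., 385.]), 0.7)]
dish top [(array([149., 181., 206., 229.]), 0.8)]
collar side [(array([313., 198., 324., 206.]), 0.44), (array([271., 289., 284., 305.]), 0.4)]
collar top [(array([221., 117., 234., 139.]), 0.63)]
```

View pics/c1.png

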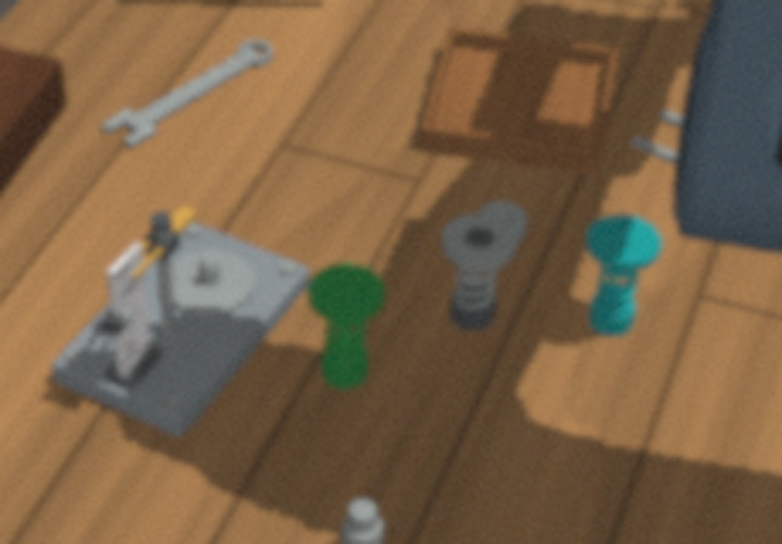

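View pics/c2.png

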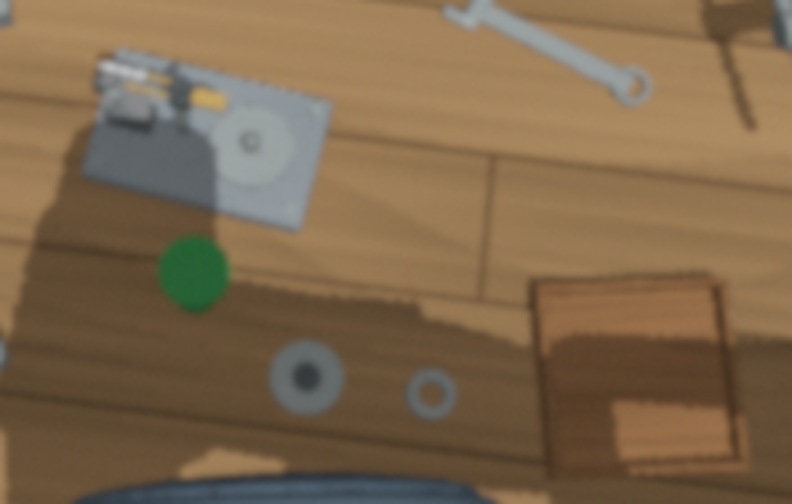

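Candidates: grey spring at side (310,217)/top (315,235), green at side (271,235)/top (284,206), and turquoise at side (351,222). The crops show the grey one is the plain steel spring, with the collar lying behind it, so that's the one meant. The others are coloured decoys. Next I'll measure it.

```bash
cat > fit.py <<'E'
from h import *
from scipy.optimize import least_squares
def ring(xy):
    r=least_squares(lambda p:np.hypot(xy[:,0]-p[0],xy[:,1]-p[1])-p[2],[*xy.mean(0),.03],loss='soft_l1',f_scale=.001);return r.x
E
python3 - <<'E'
from fit import *
D={n:load(n) for n in('side','top')}
C={n:cloud(n,D[n][1]) for n in D}
for n in D:
    P=C[n]
    # spring plate
    m=(np.hypot(P[...,0]-.432,P[...,1]+.075)<.04)&(P[...,2]>.06)&(P[...,2]<.1)
    q=P[m]; print(n,'plate',m.sum(),np.median(q[:,2]),(q[:,:2].min(0)+q[:,:2].max(0))/2,np.ptp(q[:,:2],axis=0))
    (c,s,a)=cv2.minAreaRect((q[:,:2]*1000).astype(np.float32));print(c,s)
    # seat base
    for lo,hi in((.012,.035),(.016,.0225),(.0235,.029),(.035,.048),(.06,.14)):
        m=(np.hypot(P[...,0]-.61,P[...,1]-.03)<.17)&(P[...,2]>lo)&(P[...,2]<hi)&(P[...,0]>.54)
        q=P[m]; 
        if len(q): print(lo,len(q),cv2.minAreaRect((q[:,:2]*1000).astype(np.float32)),q.mean(0))
    for nm,c,r in(('tray',(.475,-.325),.13),('dish',(.478,.322),.1)):
        m=(np.hypot(P[...,0]-c[0],P[...,1]-c[1])<r)&(P[...,2]>.014)&(P[...,2]<.03);q=P[m]
        print(nm,len(q),cv2.minAreaRect((q[:,:2]*1000).astype(np.float32)))
E
```

```text
side plate 297 0.0783489995592179 [ 0.43226884 -0.06875943] [0.0522565  0.05866304]
(431.9200744628906, -70.02944946289062) (52.45830535888672, 52.6839714050293)
0.012 1983 ((621.8411865234375, 26.21466064453125), (185.8725128173828, 111.26429748535156), 81.8349380493164) [0.61403905 0.03705743 0.02072081]
0.016 1356 ((621.978271484375, 27.176986694335938), (183.51547241210938, 111.26354217529297), 81.8320083618164) [0.61304889 0.04035703 0.0194941 ]
0.0235 331 ((620.2816772460938, 30.834903717041016), (164.244873046875, 97.5671615600586), 80.42677307128906) [0.61951046 0.01977463 0.02562302]
0.035 76 ((622.7156372070312, 47.31412124633789), (121.24421691894531, 13.622157096862793), 83.96965789794922) [0.62533092 0.05603457 0.04030429]
0.06 452 ((627.0924682617188, 64.72389221191406), (105.18294525146484, 18.263790130615234), 82.45172882080078) [0.62740256 0.07342489 0.09993965]
tray 533 ((475.41094970703125, -326.108154296875), (150.08692932128906, 161.20263671875), 9.813002586364746)
dish 603 ((473.1164245605469, 322.02264404296875), (150.0123748779297, 151.20516967773438), 26.5541
[... 425 characters left out ...]
188) [0.61639941 0.02605555 0.01986231]
0.0235 441 ((621.2298583984375, 27.80609893798828), (171.66429138183594, 105.38581848144531), 81.67945861816406) [0.61693658 0.00917128 0.02553521]
0.035 40 ((621.6911010742188, 46.61404800415039), (119.80320739746094, 10.401938438415527), 85.36408996582031) [0.62243814 0.03824789 0.04085074]
0.06 275 ((626.3591918945312, 65.26176452636719), (101.92618560791016, 17.366580963134766), 84.59280395507812) [0.62606853 0.06759338 0.10519392]
tray 640 ((474.7376708984375, -325.9171447753906), (150.05088806152344, 151.2784423828125), 9.74102783203125)
dish 301 ((473.8598937988281, 323.0552673339844), (147.23211669921875, 149.63861083984375), 7.491591453552246)
```

```bash
cat > go.py <<'E'
from h import *
from scipy.spatial.transform import Rotation as Ro
def R0():
    w,x,y,z=ctrl.get_obs()['eef_rot'];return Ro.from_quat([x,y,z,w])
def want(yawdeg): # jaw dir
    a=np.radians(yawdeg);y=np.array([np.cos(a),np.sin(a),0]);x=np.array([0,0,-1.]);return Ro.from_matrix(np.column_stack([x,y,np.cross(x,y)]))
def tell(target,yaw):
    o=ctrl.get_obs();R=R0();print('t',round(o['time_s'],2),'tcp',np.round(o['eef_pos'],4),'q',np.round(o['q'],2),'F',np.round(o['wrist_force'],2),'op',round(o['opening'],3))
    print('axes\n',np.round(R.as_matrix(),3))
    print('shift cm',np.round(R.inv().apply(np.array(target)-o['eef_pos'])*100,2),'dist',np.linalg.norm(np.array(target)-o['eef_pos']))
    for y in(yaw,yaw+180): print('rot',y,np.round((R.inv()*want(y)).as_rotvec(),3))
E
python3 -c "
from go import *
tell([.432,-.0698,.16],-7.7)"
```

```text
t 0.7 tcp [ 0.2046 -0.5374  0.2313] q [-1.41  0.18  1.61 -0.    1.35 -0.21] F [ 0.26 -0.1  -0.22] op 0.997
axes
 [[ 0.     0.356 -0.935]
 [-0.    -0.935 -0.356]
 [-1.     0.     0.   ]]
shift cm [  7.13 -35.61 -37.89] dist 0.5248123811831039
rot -7.7 [-1.073  0.    -0.   ]
rot 172.3 [ 2.069 -0.    -0.   ]
```

```bash
cat >> go.py <<'E'
def plan(target,rx,n):
    o=ctrl.get_obs();R=R0();d=(np.array(target)-o['eef_pos'])/n
    for k in range(n): print(np.round(R.inv().apply(d)*100,1),round(rx/n,3)); R=R*Ro.from_rotvec([rx/n,0,0])
E
python3 -c "
from go import *
plan([.432,-.0698,.20],-1.073,10)"
```

```text
[ 0.3 -3.6 -3.8] -0.107
[ 0.3 -3.1 -4.1] -0.107
[ 0.3 -2.7 -4.5] -0.107
[ 0.3 -2.2 -4.7] -0.107
[ 0.3 -1.7 -4.9] -0.107
[ 0.3 -1.1 -5.1] -0.107
[ 0.3 -0.6 -5.2] -0.107
[ 0.3 -0.  -5.2] -0.107
[ 0.3  0.5 -5.2] -0.107
[ 0.3  1.1 -5.1] -0.107
```

```bash
python3 -m creep '1 0.3 -3.6 -3.8 -0.107 0 0; 1 0.3 -3.1 -4.1 -0.107 0 0; 1 0.3 -2.7 -4.5 -0.107 0 0; 1 0.3 -2.2 -4.7 -0.107 0 0; 1 0.3 -1.7 -4.9 -0.107 0 0; 1 0.3 -1.1 -5.1 -0.107 0 0; 1 0.3 -0.6 -5.2 -0.107 0 0; 1 0.3 0 -5.2 -0.107 0 0; 1 0.3 0.5 -5.2 -0.107 0 0; 1 0.3 1.1 -5.1 -0.107 0 0'; python3 -c "
from go import *
tell([.432,-.0698,.12],-7.7)"
```

```text
time_s: 1.95
eef_pos: [0.4315, -0.056, 0.2019]
eef_rot: [0.475, 0.527, 0.468, -0.527]
wrist_force: [0.5, -0.7, -0.7]
opening: 0.997
t 1.95 tcp [ 0.4315 -0.056   0.2019] q [-0.4  -0.12  1.98 -0.    1.28 -0.29] F [ 0.49 -0.69 -0.68] op 0.997
axes
 [[ 0.007  0.994 -0.11 ]
 [-0.006 -0.11  -0.994]
 [-1.     0.007  0.005]]
shift cm [8.2  0.14 1.32] dist 0.08303596502006154
rot -7.7 [ 0.024  0.005 -0.007]
rot 172.3 [-3.118  0.012  0.008]
```

```bash
python3 -m creep '1 2 0.1 0.7 0.02 0.005 -0.007; 1 2 0 0.5 0 0 0; 1 0 0 0 0 0 0'; python3 -c "
from go import *
tell([.432,-.0698,.056],-7.7)
cap('side','s1.png');cap('top','t1.png')"
```

```text
time_s: 2.33
eef_pos: [0.433, -0.0632, 0.1617]
eef_rot: [0.47, 0.529, 0.469, -0.528]
wrist_force: [-0.9, 0.5, -0.7]
opening: 0.996
t 2.33 tcp [ 0.433  -0.0632  0.1617] q [-0.42 -0.06  2.01  0.    1.19 -0.3 ] F [-0.95  0.45 -0.74] op 0.996
axes
 [[ 0.002  0.993 -0.119]
 [-0.    -0.119 -0.993]
 [-1.     0.002 -0.   ]]
shift cm [10.57 -0.04  0.67] dist 0.10594461876207202
rot -7.7 [ 0.015 -0.    -0.002]
rot 172.3 [-3.126e+00  3.000e-03 -0.000e+00]
```

```bash
python3 -m creep '1 1.5 0 0.7 0.015 0 0; 1 0.5 0 0 0 0 0; 1 0 0 0 0 0 0'; python3 -c "
from go import *
tell([.432,-.0698,.056],-7.7)
im,d=cap('side');im2,d2=cap('top')
a=np.hstack([cv2.resize(im[110:310,230:400],None,fx=2.3,fy=2.3),cv2.resize(im2[110:310,230:400],None,fx=2.3,fy=2.3)])
cv2.imwrite('pics/c3.png',a)"
```

```text
time_s: 2.8
eef_pos: [0.4341, -0.0724, 0.1436]
eef_rot: [0.467, 0.535, 0.462, -0.532]
wrist_force: [0.7, 0.5, 0.2]
opening: 1.001
t 2.8 tcp [ 0.4341 -0.0724  0.1436] q [-0.44 -0.03  2.02  0.    1.14 -0.3 ] F [0.69 0.47 0.23] op 1.001
axes
 [[ 0.008  0.991 -0.137]
 [-0.003 -0.137 -0.991]
 [-1.     0.008  0.002]]
shift cm [ 8.76 -0.32 -0.24] dist 0.08765985303246568
rot -7.7 [-0.003  0.002 -0.008]
rot 172.3 [ 3.139e+00 -1.300e-02 -3.000e-03]
```

View pics/c3.png

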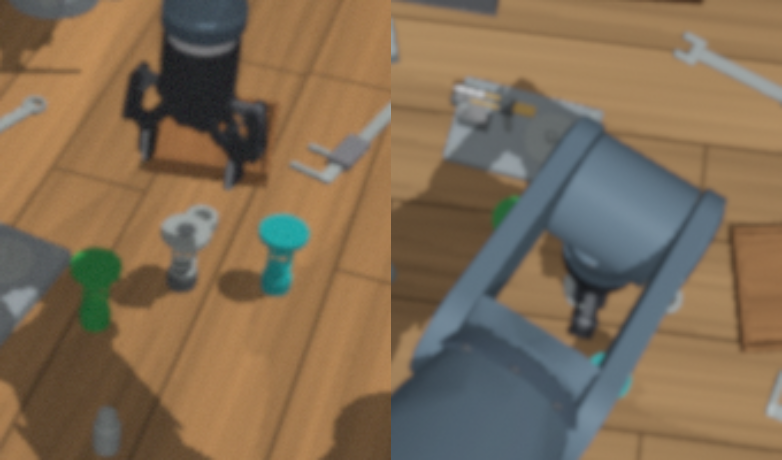

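The pictures show the open jaws straddling above the grey spring, in the crop at about (185,230). Green and turquoise are clear of the fingers on either side, so I'll descend.

```bash
python3 -m creep '1 3 -0.25 -0.2 0 0 -0.008; 1 3 0 0 0 0 0; 1 1 0 0 0 0 0; 1 0 0 0 0 0 0'; python3 -c "
from go import *
tell([.432,-.0698,.056],-7.7)
for i in range(4):
  ctrl.camera('side');o=ctrl.get_obs();print(o['eef_pos'],o['wrist_force'],o['q'][:2])
tell([.432,-.0698,.056],-7.7)
"
```

```text
time_s: 3.4
eef_pos: [0.4345, -0.071, 0.0746]
eef_rot: [0.467, 0.533, 0.463, -0.533]
wrist_force: [1.0, 0.1, -0.1]
opening: 1.0
t 3.4 tcp [ 0.4345 -0.071   0.0746] q [-0.43  0.09  2.06 -0.    0.98 -0.29] F [ 1.03  0.05 -0.08] op 1.0
axes
 [[ 0.005  0.991 -0.136]
 [-0.004 -0.136 -0.991]
 [-1.     0.005  0.003]]
shift cm [ 1.86 -0.28 -0.09] dist 0.018778828384462633
rot -7.7 [-0.002  0.003 -0.005]
rot 172.3 [ 3.139 -0.008 -0.005]
[ 0.43483928 -0.07116811  0.07500824] [ 0.62719374 -0.1395623   0.75558763] [-0.43161075  0.09425259]
[ 0.43521396 -0.0713558   0.07540535] [-0.06770445 -0.06619893 -0.256436  ] [-0.43165177  0.09363244]
[ 0.43540906 -0.07141383  0.07561357] [-0.70009408 -0.54811463 -0.40593643] [-0.43158093  0.0932559 ]
[ 0.4354771  -0.07145442  0.0756653 ] [ 0.32626403 -0.30940462  0.22678616] [-0.43158976  0.0931007 ]
t 3.6 tcp [ 0.4355 -0.0715  0.0757] q [-0.43  0.09  2.06 -0.    0.98 -0.29] F [ 0.33 -0.31  0.23] op 1.0
axes
 [[ 0.007  0.991 -0.136]
 [-0.005 -0.136 -0.991]
 [-1.     0.008  0.004]]
shift cm [ 1.96 -0.38 -0.12] dist 0.02003874845208698
rot -7.7 [-0.002  0.004 -0.008]
rot 172.3 [ 3.139 -0.012 -0.006]
```

```bash
python3 -m creep '1 1.3 -0.4 -0.1 0 0.004 -0.008; 1 0.8 -0.1 0 0 0 0; 1 0 0 0 0 0 0'; python3 -c "
from go import *
tell([.432,-.0698,.056],-7.7)
"
```

```text
time_s: 3.98
eef_pos: [0.431, -0.07, 0.0542]
eef_rot: [0.465, 0.533, 0.464, -0.533]
wrist_force: [0.1, 1.1, 0.7]
opening: 1.0
t 3.98 tcp [ 0.431  -0.07    0.0542] q [-0.43  0.13  2.08 -0.    0.93 -0.3 ] F [0.11 1.13 0.72] op 1.0
axes
 [[ 0.001  0.991 -0.136]
 [-0.001 -0.136 -0.991]
 [-1.     0.001  0.   ]]
shift cm [-0.18  0.09 -0.04] dist 0.0020635174248175552
rot -7.7 [-0.002  0.    -0.001]
rot 172.3 [ 3.139e+00 -2.000e-03 -1.000e-03]
```

```bash
python3 -m creep '0.9 -0.1 0.1 0 0 0 0; 0.5 0 0 0 0 0 0; 0.5 0 0 0 0 0 0; 0.5 0 0 0 0 0 0; 0.5 0 0 0 0 0 0'; python3 -c "
from go import *
im,d=cap('side');cv2.imwrite('pics/c4.png',cv2.resize(im[150:270,240:380],None,fx=4,fy=4,interpolation=cv2.INTER_CUBIC))
tell([.432,-.0698,.056],-7.7)
"
```

```text
time_s: 4.6
eef_pos: [0.4322, -0.0703, 0.0557]
eef_rot: [0.465, 0.533, 0.464, -0.533]
wrist_force: [-0.3, 0.0, 1.7]
opening: 0.604
t 4.65 tcp [ 0.4322 -0.0702  0.0557] q [-0.43  0.13  2.07 -0.    0.94 -0.3 ] F [-0.5   0.67  2.16] op 0.605
axes
 [[ 0.001  0.991 -0.136]
 [-0.001 -0.136 -0.991]
 [-1.     0.001  0.   ]]
shift cm [-0.03 -0.03 -0.04] dist 0.0005808228359861824
rot -7.7 [-0.002  0.    -0.001]
rot 172.3 [ 3.139e+00 -2.000e-03 -1.000e-03]
```

View pics/c4.png

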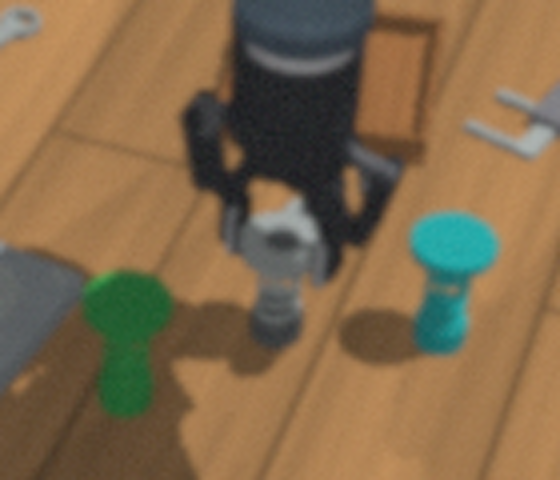

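The grey spring's plate is gripped (opening 0.605) with its cup standing upright between the fingers. Now I'll lift it.

```bash
python3 -m creep '0.4 -1 0 0 0 0 0; 0.4 -3 0 0 0 0 0; 0.4 -4 0 0 0 0 0; 0.4 -4 0 0 0 0 0; 0.4 -2 0 0 0 0 0; 0.4 0 0 0 0 0 0'; python3 -c "
from go import *
tell([.6175,-.007,.19],-7.7)
plan([.6175,-.007,.19],0,5)
"
```

```text
time_s: 5.4
eef_pos: [0.4311, -0.0696, 0.2012]
eef_rot: [0.465, 0.533, 0.465, -0.533]
wrist_force: [0.1, 0.4, -2.4]
opening: 0.604
t 5.4 tcp [ 0.4311 -0.0696  0.2012] q [-0.43 -0.11  1.97  0.    1.28 -0.3 ] F [ 0.08  0.37 -2.37] op 0.604
axes
 [[ 0.     0.991 -0.136]
 [ 0.    -0.136 -0.991]
 [-1.     0.    -0.   ]]
shift cm [ 1.12 17.61 -8.74] dist 0.1969300007825361
rot -7.7 [-0.002 -0.    -0.   ]
rot 172.3 [ 3.139 -0.     0.   ]
[ 0.2  3.5 -1.7] 0.0
[ 0.2  3.5 -1.7] 0.0
[ 0.2  3.5 -1.7] 0.0
[ 0.2  3.5 -1.7] 0.0
[ 0.2  3.5 -1.7] 0.0
```

```bash
python3 -m creep '0.4 0.2 2.5 -1.2 0 0 0; 0.4 0.2 3.6 -1.8 0 0 0; 0.4 0.2 3.6 -1.8 0 0 0; 0.4 0.2 3.6 -1.8 0 0 0; 0.4 0.2 2.5 -1.2 0 0 0; 0.4 0 0 0 0 0 0; 0.4 0 0 0 0 0 0'; python3 -c "
from go import *
im,d=cap('side','s5.png');cv2.imwrite('pics/c5.png',cv2.resize(im[130:280,150:330],None,fx=4,fy=4,interpolation=cv2.INTER_CUBIC))
im,d=cap('top','t5.png');
tell([.6175,-.007,.15],-7.7)
"
```

```text
time_s: 6.28
eef_pos: [0.5977, -0.0112, 0.1805]
eef_rot: [-0.461, -0.53, -0.468, 0.536]
wrist_force: [0.1, 0.7, -1.2]
opening: 0.609
t 6.38 tcp [ 0.5977 -0.0114  0.1811] q [-0.22  0.29  1.58 -0.    1.28 -0.08] F [ 0.25 -0.22 -1.66] op 0.607
axes
 [[-0.012  0.99  -0.138]
 [ 0.002 -0.138 -0.99 ]
 [-1.    -0.012 -0.001]]
shift cm [ 3.08  1.94 -0.71] dist 0.03711089940663989
rot -7.7 [-0.004 -0.001  0.012]
rot 172.3 [3.137e+00 1.900e-02 1.000e-03]
```

View pics/c5.png

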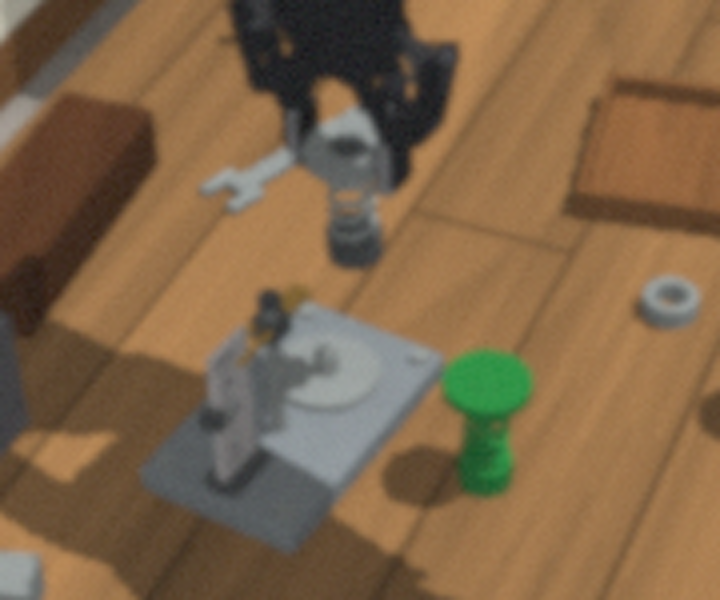

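View pics/t5.png

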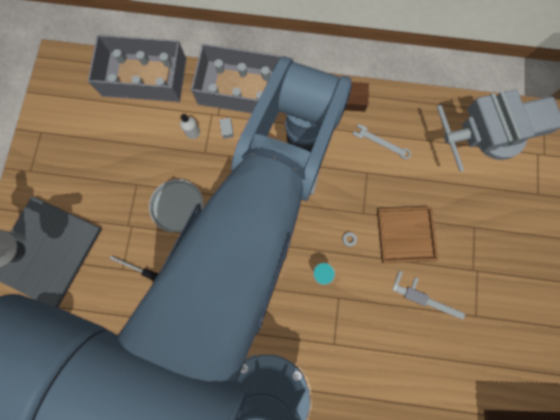

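```bash
cat > ov.py <<'E'
from go import *
import sys
def circ(im,n,c,r,col,S,o):
    a=np.linspace(0,2*np.pi,90);pts=np.array([proj(n,[c[0]+r*np.cos(t),c[1]+r*np.sin(t),c[2]]) for t in a])
    cv2.polylines(im,[np.round((pts+.5-np.array(o))*S*16).astype(np.int32)],True,col,1,cv2.LINE_AA,4)
def view(fn,seat,spr,u0,v0,w,h,S=5,n='side'):
    im,d=load(n);a=cv2.resize(im[v0:v0+h,u0:u0+w],None,fx=S,fy=S,interpolation=cv2.INTER_CUBIC)
    o=(u0,v0)
    if seat is not None:
        circ(a,n,[*seat,.025],.034,(0,0,255),S,o);circ(a,n,[*seat,.037],.0075,(0,0,255),S,o)
    if spr is not None:
        x,y,zt,H=spr
        circ(a,n,[x,y,zt],.027,(0,255,255),S,o);circ(a,n,[x,y,zt-H],.017,(0,255,255),S,o);circ(a,n,[x,y,zt-H+.02],.017,(0,255,255),S,o)
    cv2.imwrite('pics/'+fn,a)
E
python3 - <<'E'
from ov import *
from fit import ring
im,d=load('side');P=cloud('side',d)
o=ctrl.get_obs();print(o['eef_pos'])
view('c6.png',(.6175,-.007),(o['eef_pos'][0],o['eef_pos'][1],o['eef_pos'][2]+.0230,.0787),190,145,80,110,S=6)
q=P[(np.hypot(P[...,0]-.6175,P[...,1]+.007)<.04)&(P[...,2]>.0232)&(P[...,2]<.0275)]
print('seat',len(q),cv2.minAreaRect((q[:,:2]*1000).astype(np.float32)),q.mean(0))
q=P[(np.hypot(P[...,0]-.6175,P[...,1]+.007)<.02)&(P[...,2]>.032)&(P[...,2]<.05)]
print('spigot',len(q),q.mean(0),q.max(0),q.min(0))
t=o['eef_pos'];q=P[(np.hypot(P[...,0]-t[0],P[...,1]-t[1])<.03)&(abs(P[...,2]-t[2]-.023)<.004)]
print('plate',len(q),cv2.minAreaRect((q[:,:2]*1000).astype(np.float32)),np.median(q[:,2]))
q=P[(np.hypot(P[...,0]-t[0],P[...,1]-t[1])<.03)&(P[...,2]<t[2]-.036)&(P[...,2]>t[2]-.07)]
print('cup',len(q),q.min(0),q.max(0),q.mean(0))
E
```

```text
[ 0.59769473 -0.01144436  0.18106795]
seat 234 ((618.3343505859375, -8.318355560302734), (64.5644302368164, 67.21076965332031), 50.0008544921875) [ 0.61610224 -0.00757819  0.02481983]
spigot 27 [ 0.61747996 -0.00535276  0.0382769 ] [0.62584959 0.00132382 0.04345968] [ 0.61154921 -0.01345281  0.03214836]
plate 240 ((603.70068359375, -8.257877349853516), (43.61457443237305, 56.011287689208984), 31.718631744384766) 0.20274546046931935
cup 141 [ 0.58011722 -0.02627461  0.12358928] [0.6134235  0.00619175 0.14500576] [ 0.59450693 -0.00470581  0.13682092]
```

View pics/c6.png

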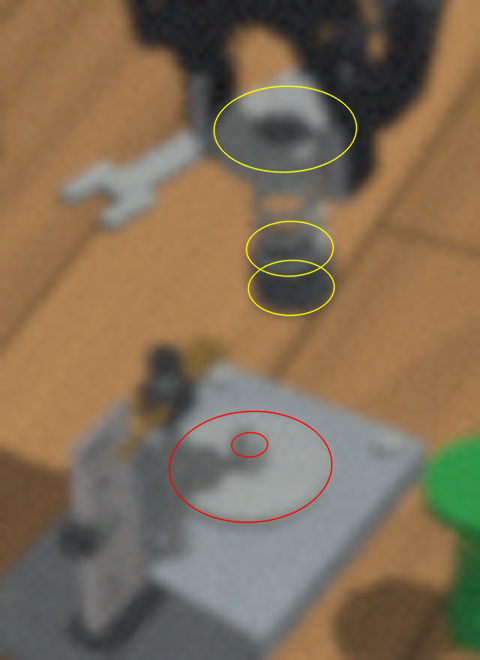

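```bash
python3 -m creep '0.4 1 1 -0.4 0 0 0.006; 0.4 1.5 1 -0.4 0 0 0.006; 0.4 1.5 0 0 0 0 0; 0.4 1.5 0 0 0 0 0; 0.4 0 0 0 0 0 0; 0.4 0 0 0 0 0 0'
python3 - <<'E'
from ov import *
cap('side')
o=ctrl.get_obs();tell([.6178,-.0073,.115],-7.7)
view('c7.png',(.6178,-.0073),(o['eef_pos'][0],o['eef_pos'][1],o['eef_pos'][2]+.0230,.0787),190,145,80,100,S=6)
E
```

```text
time_s: 7.12
eef_pos: [0.6182, -0.0065, 0.1211]
eef_rot: [-0.463, -0.534, -0.464, 0.534]
wrist_force: [-0.5, 0.2, -1.0]
opening: 0.604
t 7.17 tcp [ 0.618  -0.0065  0.121 ] q [-0.2   0.39  1.58  0.    1.17 -0.06] F [ 0.01 -0.35 -2.59] op 0.606
axes
 [[-0.001  0.99  -0.14 ]
 [ 0.001 -0.14  -0.99 ]
 [-1.    -0.002 -0.001]]
shift cm [ 0.6  -0.01  0.09] dist 0.00605503628404867
rot -7.7 [-0.006 -0.001  0.002]
rot 172.3 [3.136e+00 3.000e-03 1.000e-03]
```

View pics/c7.png

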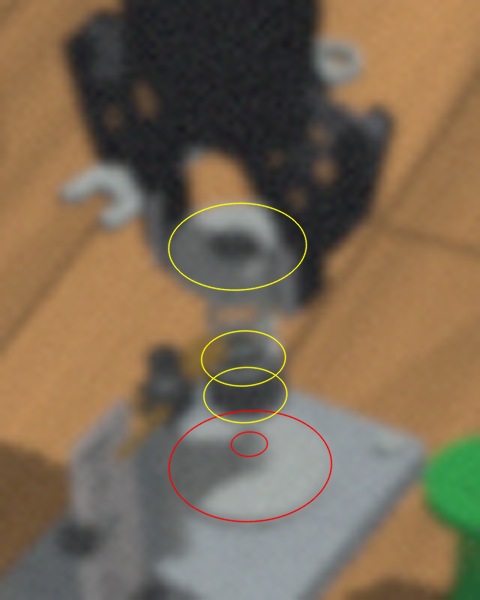

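```bash
python3 -m creep '0.4 0.8 0 0.1 -0.006 0 0; 0.4 0.8 0 0 0 0 0; 0.4 0.3 0 0 0 0 0; 0.4 0 0 0 0 0 0'
python3 - <<'E'
from ov import *
cap('side')
o=ctrl.get_obs();tell([.6178,-.0073,.082],-7.7)
view('c8.png',None,(o['eef_pos'][0],o['eef_pos'][1],o['eef_pos'][2]+.0230,.0787),190,145,80,100,S=6)
E
```

```text
time_s: 7.68
eef_pos: [0.6184, -0.0077, 0.1018]
eef_rot: [0.465, 0.533, 0.466, -0.532]
wrist_force: [0.8, 0.2, -2.3]
opening: 0.6
t 7.72 tcp [ 0.6185 -0.0077  0.102 ] q [-0.2   0.41  1.59  0.    1.14 -0.07] F [-0.23  0.01 -1.72] op 0.602
axes
 [[ 0.001  0.991 -0.133]
 [ 0.001 -0.133 -0.991]
 [-1.     0.001 -0.001]]
shift cm [ 2.   -0.08 -0.03] dist 0.019984455579437364
rot -7.7 [ 0.001 -0.001 -0.001]
rot 172.3 [-3.141e+00  1.000e-03 -1.000e-03]
```

View pics/c8.png

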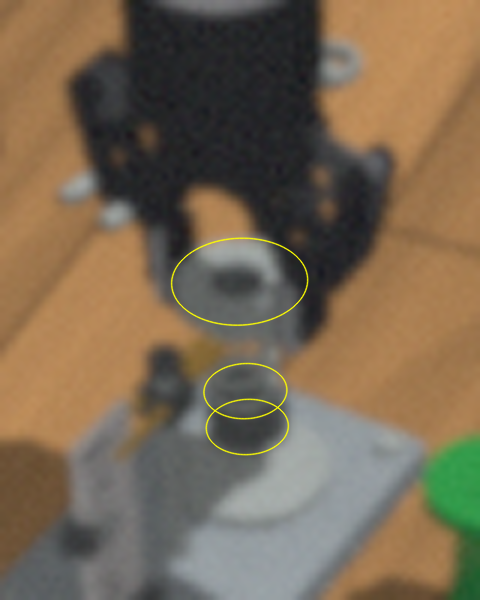

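```bash
cat > f.py <<'E'
from h import *
F=[];Z=[]
for i in range(5):
    ctrl.camera('side');o=ctrl.get_obs();F.append(o['wrist_force']);Z.append(o['eef_pos'])
print('t',o['time_s'],'F',np.round(np.mean(F,0),2),'tcp',np.round(Z[-1],4),'z0',np.round(Z[0][2],4),'op',round(o['opening'],3),'tau',np.round(o['torque'],2))
E
python3 f.py; python3 -m creep '0.4 0.4 -0.07 -0.03 0 0 0; 0.4 0.4 0 0 0 0 0; 0.4 0 0 0 0 0 0'; python3 f.py
```

```text
t 7.975 F [ 0.32 -0.49 -2.22] tcp [ 0.6188 -0.0077  0.1024] z0 0.1022 op 0.604 tau [-0.    0.02  0.01]
time_s: 8.35
eef_pos: [0.6182, -0.0073, 0.0941]
eef_rot: [0.466, 0.533, 0.465, -0.532]
wrist_force: [-0.1, 0.5, -1.3]
opening: 0.606
t 8.6 F [-0.01  0.08 -2.01] tcp [ 0.6186 -0.0074  0.0947] z0 0.0942 op 0.604 tau [-0.   -0.02 -0.02]
```

```bash
python3 -m creep '0.4 0.4 -0.07 0 0 0 0; 0.4 0.4 0 0 0 0 0; 0.4 0 0 0 0 0 0'; python3 f.py
```

```text
time_s: 8.98
eef_pos: [0.618, -0.0073, 0.0863]
eef_rot: [0.466, 0.533, 0.465, -0.531]
wrist_force: [-0.7, 0.8, -2.3]
opening: 0.605
t 9.225 F [-0.35  0.3  -1.99] tcp [ 0.6184 -0.0074  0.0869] z0 0.0865 op 0.607 tau [ 0.01 -0.01  0.06]
```

```bash
python3 -m creep '0.4 0.4 0 0 0 0 0; 0.4 0.3 0 0 0 0 0; 0.4 0 0 0 0 0 0'; python3 f.py
```

```text
time_s: 9.6
eef_pos: [0.6188, -0.0074, 0.0804]
eef_rot: [0.467, 0.533, 0.464, -0.531]
wrist_force: [-2.0, 0.4, 2.1]
opening: 0.602
t 9.85 F [-1.36  0.35  1.63] tcp [ 0.6188 -0.0075  0.0804] z0 0.0805 op 0.607 tau [0.03 0.31 0.03]
```

Run:
```python
from ov import *
cap('side')
o=ctrl.get_obs()
view('c9.png',(.6178,-.0073),(.6178,-.0073,.025+.077,.077),190,145,80,100,S=6)
```

```text
(no output)
```

View pics/c9.png

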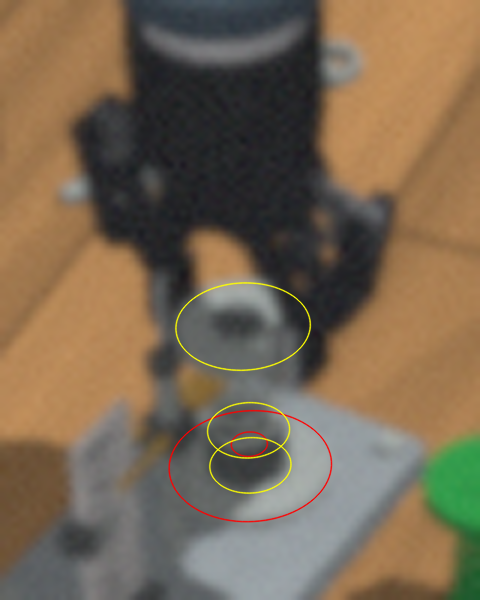

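```bash
python3 -m creep '0.4 0.2 -0.05 0 0 0 0; 0.4 0.15 0 0 0 0 0; 0.4 0 0 0 0 0 0'; python3 f.py
```

```text
time_s: 10.28
eef_pos: [0.6189, -0.0074, 0.0783]
eef_rot: [0.467, 0.534, 0.464, -0.531]
wrist_force: [-2.8, 0.8, 5.3]
opening: 0.603
t 10.525 F [-2.95  0.69  5.97] tcp [ 0.6188 -0.0074  0.0783] z0 0.0783 op 0.606 tau [ 0.07  0.59 -0.  ]
```

```bash
python3 -m creep '0.4 0.15 -0.15 0 0 0 0; 0.4 0.15 -0.1 0 0 0 0; 0.4 0 -0.05 0 0 0 0'; python3 f.py
```

```text
time_s: 10.9
eef_pos: [0.6185, -0.0073, 0.0783]
eef_rot: [0.469, 0.535, 0.462, -0.529]
wrist_force: [-3.4, 0.9, 5.9]
opening: 0.603
t 11.15 F [-2.18  1.02  5.76] tcp [ 0.6185 -0.0073  0.0781] z0 0.0783 op 0.607 tau [ 0.14  0.39 -0.05]
```

```bash
python3 -m creep '0.4 0.35 -0.15 0 0 0 0'; python3 f.py
```

```text
time_s: 11.28
eef_pos: [0.6183, -0.0073, 0.076]
eef_rot: [0.47, 0.536, 0.462, -0.529]
wrist_force: [-1.2, 0.9, 9.9]
opening: 0.599
t 11.525 F [-1.86  0.83 10.01] tcp [ 0.6183 -0.0073  0.0762] z0 0.0759 op 0.604 tau [ 0.17  0.42 -0.  ]
```

```bash
python3 -m creep '0.4 0.32 -0.1 0 0 0 0'; python3 f.py; python3 f.py; python3 f.py
```

```text
time_s: 11.65
eef_pos: [0.6184, -0.0072, 0.0748]
eef_rot: [0.47, 0.536, 0.461, -0.528]
wrist_force: [-5.2, 1.5, 13.4]
opening: 0.604
t 11.9 F [-3.94  1.29 12.25] tcp [ 0.6184 -0.0072  0.0749] z0 0.0747 op 0.602 tau [ 0.18  0.81 -0.  ]
t 12.15 F [-3.71  0.83 12.35] tcp [ 0.6184 -0.0072  0.0749] z0 0.0749 op 0.603 tau [ 0.17  0.83 -0.01]
t 12.4 F [-3.99  1.12 12.29] tcp [ 0.6184 -0.0072  0.0749] z0 0.0749 op 0.605 tau [0.16 0.81 0.01]
```

```bash
python3 -m creep '0.4 0.28 0 0 0 0 0'; python3 f.py; python3 f.py; python3 f.py
```

```text
time_s: 12.52
eef_pos: [0.6186, -0.0072, 0.0738]
eef_rot: [0.47, 0.536, 0.461, -0.528]
wrist_force: [-8.4, 1.2, 14.8]
opening: 0.605
t 12.775 F [-6.85  1.31 14.63] tcp [ 0.6185 -0.0072  0.0738] z0 0.0737 op 0.606 tau [ 0.21  1.4  -0.04]
t 13.025 F [-6.67  1.46 14.24] tcp [ 0.6185 -0.0072  0.0738] z0 0.0739 op 0.605 tau [ 0.23  1.42 -0.07]
t 13.275 F [-6.76  1.2  14.14] tcp [ 0.6185 -0.0072  0.0738] z0 0.0739 op 0.603 tau [ 0.21  1.43 -0.06]
```

Held at about 14 to 16 N on the seat for well over 0.5 s. Lifting straight up now.

```bash
python3 -m creep '0.4 -0.3 -0.1 0 0 0 0; 0.4 -0.5 0 0 0 0 0; 0.4 -0.5 0 0 0 0 0; 0.4 0 0 0 0 0 0'; python3 f.py; python3 -c "
from go import *
tell([.6178,-.0073,.17],-7.7)"
```

```text
time_s: 13.78
eef_pos: [0.6179, -0.0073, 0.0879]
eef_rot: [0.471, 0.536, 0.46, -0.528]
wrist_force: [0.3, -0.1, -2.1]
opening: 0.604
t 14.025 F [-0.05  0.05 -1.68] tcp [ 0.6175 -0.0072  0.0875] z0 0.0875 op 0.601 tau [ 0.    0.   -0.03]
t 14.03 tcp [ 0.6175 -0.0072  0.0875] q [-0.2   0.42  1.62  0.    1.09 -0.07] F [ 0.83 -0.44 -2.21] op 0.601
axes
 [[ 0.018  0.991 -0.133]
 [-0.003 -0.132 -0.991]
 [-1.     0.018  0.   ]]
shift cm [-8.25  0.19  0.01] dist 0.08254093406445216
rot -7.7 [ 0.001  0.    -0.018]
rot 172.3 [-3.14e+00  2.90e-02  1.00e-03]
```

```bash
python3 -m creep '0.4 -1 0.02 0 0 0 0; 0.4 -2 0.05 0 0 0 -0.009; 0.4 -2.5 0 0 0 0 -0.009; 0.4 -3 0 0 0 0 0; 0.4 -3 0 0 0 0 0; 0.4 -1 0 0 0 0 0'
python3 - <<'E'
from go import *
im,d=cap('side','s10.png');cap('top','t10.png')
cv2.imwrite('pics/c10.png',cv2.resize(im[180:270,175:275],None,fx=7,fy=6.5,interpolation=cv2.INTER_CUBIC))
tell([.6178,-.0073,.17],-7.7)
for q in('needle_tip','mark_line','needle'): print(q,[(np.round(r['rect'],1),round(r['confidence'],2)) for r in ctrl.find_in(q,'side')[:4]])
E
```

```text
time_s: 14.78
eef_pos: [0.6169, -0.007, 0.2174]
eef_rot: [-0.465, -0.532, -0.466, 0.533]
wrist_force: [0.9, 0.2, -2.0]
opening: 0.605
t 14.88 tcp [ 0.6164 -0.0069  0.2161] q [-0.2   0.29  1.51 -0.    1.35 -0.07] F [ 0.53 -0.16 -1.24] op 0.604
axes
 [[-0.003  0.991 -0.133]
 [ 0.    -0.133 -0.991]
 [-1.    -0.003  0.   ]]
shift cm [4.61 0.15 0.02] dist 0.04609086312787319
rot -7.7 [0.001 0.    0.003]
rot 172.3 [-3.14  -0.005  0.   ]
needle_tip []
mark_line [(array([185.1, 201.9, 260.6, 266.2]), 0.63)]
needle [(array([208.6, 205.3, 228.3, 229. ]), 0.64)]
```

View pics/c10.png

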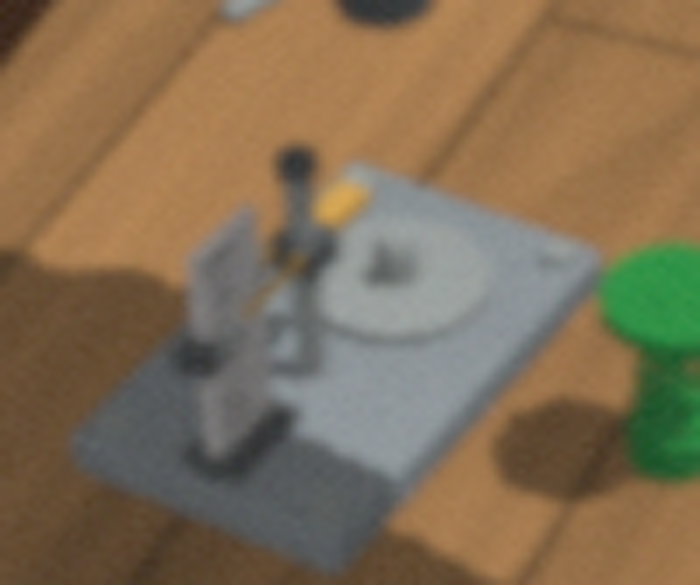

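View pics/t10.png

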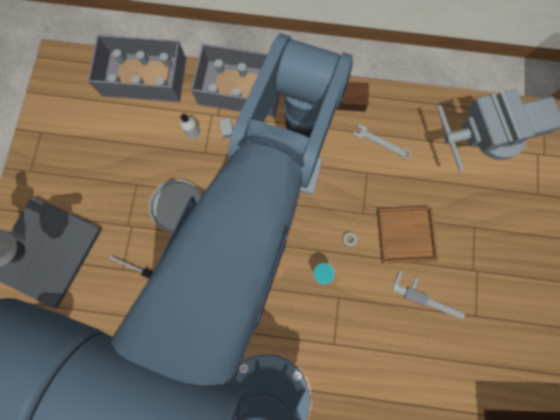

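```bash
cat > tf.py <<'E'
from go import *
S=np.array([.6178,-.0073]);a=np.radians(-7.7)
Rt=np.array([[np.cos(a),np.sin(a)],[-np.sin(a),np.cos(a)]])
def T(P): Q=P.copy();Q[...,:2]=(P[...,:2]-S)@Rt.T;return Q
def W(p): return np.array([*(Rt.T@np.array(p[:2])+S),p[2]])
E
python3 - <<'E'
from tf import *
im,d=load('side');P=T(cloud('side',d))
np.set_printoptions(linewidth=200)
for v in range(226,242,1):
    print(v,[tuple(np.round(P[v,u]*1000).astype(int)) +(int(im[v,u].mean()),) for u in range(199,216,1) if P[v,u,2]>.028])
E
```

```text
226 [(np.int64(3), np.int64(112), np.int64(102), 112), (np.int64(-1), np.int64(115), np.int64(106), 119), (np.int64(-3), np.int64(113), np.int64(105), 118), (np.int64(1), np.int64(105), np.int64(97), 111), (np.int64(-3), np.int64(105), np.int64(99), 104), (np.int64(-2), np.int64(100), np.int64(94), 105), (np.int64(-3), np.int64(98), np.int64(93), 109), (np.int64(-1), np.int64(93), np.int64(88), 108), (np.int64(-2), np.int64(90), np.int64(86), 107), (np.int64(-6), np.int64(91), np.int64(89), 106), (np.int64(-8), np.int64(90), np.int64(89), 111)]
227 [(np.int64(0), np.int64(116), np.int64(104), 113), (np.int64(-1), np.int64(115), np.int64(104), 123), (np.int64(-3), np.int64(113), np.int64(103), 120), (np.int64(-4), np.int64(111), np.int64(101), 111), (np.int64(-1), np.int64(104), np.int64(94), 108), (np.int64(-1), np.int64(100), np.int64(90), 109), (np.int64(-1), np.int64(97), np.int64(88), 110), (np.int64(-1), np.int64(92), np.int64(84), 109), (np.int64(-6), np.int64(95), np.int64(89), 104), (np.int64(-5), np.int64(90), np.int64(84), 105), (np.int64(-3), np.int64(84), np.int64(78), 11
[... 7562 characters left out ...]
 102), (np.int64(-1), np.int64(93), np.int64(43), 109), (np.int64(-1), np.int64(89), np.int64(39), 112), (np.int64(-1), np.int64(85), np.int64(35), 114), (np.int64(-1), np.int64(81), np.int64(32), 123)]
241 [(np.int64(-2), np.int64(118), np.int64(61), 117), (np.int64(-1), np.int64(112), np.int64(56), 115), (np.int64(-1), np.int64(108), np.int64(52), 109), (np.int64(-1), np.int64(105), np.int64(50), 100), (np.int64(-2), np.int64(102), np.int64(47), 103), (np.int64(-1), np.int64(98), np.int64(43), 99), (np.int64(-1), np.int64(93), np.int64(39), 102), (np.int64(-2), np.int64(92), np.int64(38), 110), (np.int64(1), np.int64(84), np.int64(30), 110), (np.int64(-2), np.int64(84), np.int64(31), 109)]
```

Run:
```python
from tf import *
for z in(.076,.079,.082,.085,.088): print(z,proj('side',W([0,.1195,z])),proj('side',W([0,.0215,z])), proj('side',W([0,.055,z])))
im,d=load('side');S_=9;u0,v0=190,195
def draw(zn,zm,fn):
    a=cv2.resize(im[v0:v0+55,u0:u0+50],None,fx=S_,fy=S_,interpolation=cv2.INTER_CUBIC)
    def poly(pts,c):
        p=np.array([proj('side',W(q)) for q in pts]);cv2.polylines(a,[np.round((p+.5-[u0,v0])*S_).astype(int).astype(np.int32)],True,c,1,cv2.LINE_AA)
    poly([(-.006,.0215,zn+.0015),(.006,.0215,zn+.0015),(.006,.05,zn+.0015),(-.006,.05,zn+.0015)],(0,0,255))
    poly([(0,.05,zn),(0,.082,zn)],(0,0,255))
    for z in(zm-.0015,zm+.0015): poly([(-.007,.116,z),(.007,.116,z),(.007,.123,z),(-.007,.123,z)],(0,255,255))
    poly([(-.0025,.082,.126),(-.0025,.116,.126),(.0025,.116,.126),(.0025,.082,.126)],(0,255,0))
    poly([(-.005,.055,.127),(.005,.055,.127)],(0,255,0))
    return a
cv2.imwrite('pics/c11.png',np.hstack([draw(.0873,.081,''),cv2.resize(im[v0:v0+55,u0:u0+38],None,fx=S_,fy=S_,interpolation=cv2.INTER_CUBIC)]))
```

```text
0.076 [202.27677991 236.55112563] [225.57343662 211.86388738] [217.88326455 220.01308718]
0.079 [202.17753639 235.62465787] [225.51746694 210.94453406] [217.8134673  219.09090212]
0.082 [202.0779494  234.69498368] [225.46131351 210.02216257] [217.74343682 218.16563542]
0.085 [201.97801715 233.76208636] [225.40497543 209.09675801] [217.67317192 217.2372716 ]
0.088 [201.87773783 232.82594914] [225.34845179 208.16830541] [217.60267143 216.30579509]
```

View pics/c11.png

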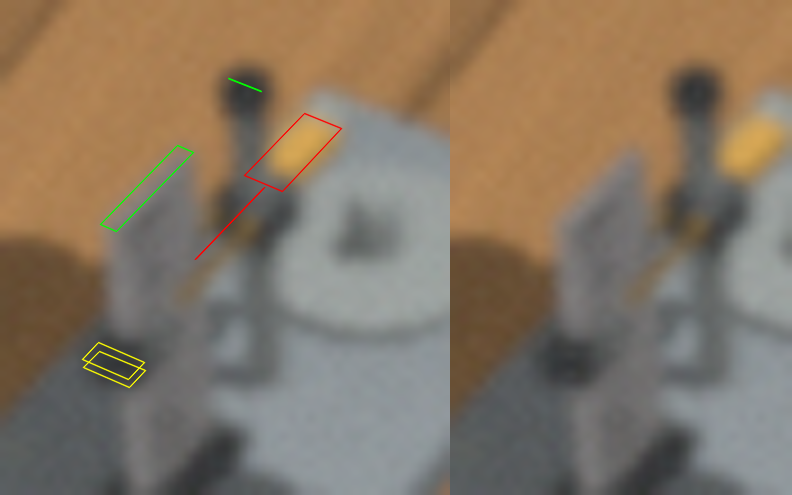

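```bash
python3 -c "
from go import *
plan([.475,-.326,.19],0,8)"
```

```text
[ 0.3 -1.2  4.2] 0.0
[ 0.3 -1.2  4.2] 0.0
[ 0.3 -1.2  4.2] 0.0
[ 0.3 -1.2  4.2] 0.0
[ 0.3 -1.2  4.2] 0.0
[ 0.3 -1.2  4.2] 0.0
[ 0.3 -1.2  4.2] 0.0
[ 0.3 -1.2  4.2] 0.0
```

```bash
python3 -m creep '0.4 0 -0.8 2.8 0 0 0; 0.4 0.3 -1.2 4.2 0 0 0; 0.4 0.3 -1.2 4.2 0 0 0; 0.4 0.3 -1.2 4.2 0 0 0; 0.4 0.3 -1.2 4.2 0 0 0; 0.4 0.3 -1.2 4.2 0 0 0; 0.4 0.3 -1.2 4.2 0 0 0; 0.4 0.3 -1 3.5 0 0 0; 0.4 0 -0.4 1.5 0 0 0; 0.4 0 0 0 0 0 0'
python3 - <<'E'
from go import *
tell([.475,-.326,.19],-7.7)
for n in('side','top'):
    I=[];Dp=[]
    for i in range(12):
        im,d=cap(n);I.append(im);Dp.append(np.where(d>0,d,np.nan))
    np.savez('avg_%s.npz'%n,im=np.mean(I,0),d=np.nanmedian(Dp,0))
a=np.load('avg_side.npz')['im'].astype(np.uint8);b=np.load('avg_top.npz')['im'].astype(np.uint8)
cv2.imwrite('pics/c12.png',np.hstack([cv2.resize(a[195:250,190:240],None,fx=8,fy=8,interpolation=cv2.INTER_CUBIC),cv2.resize(b[140:195,250:300],None,fx=8,fy=8,interpolation=cv2.INTER_CUBIC)]))
cv2.imwrite('pics/t12.png',b)
E
```

```text
time_s: 16.27
eef_pos: [0.4669, -0.3253, 0.1755]
eef_rot: [-0.455, -0.528, -0.477, 0.536]
wrist_force: [0.1, 0.5, -1.6]
opening: 0.606
t 16.27 tcp [ 0.4669 -0.3253  0.1755] q [-0.81  0.25  1.65 -0.01  1.28 -0.68] F [ 0.08  0.47 -1.56] op 0.606
axes
 [[-0.029  0.991 -0.131]
 [ 0.016 -0.131 -0.991]
 [-0.999 -0.031 -0.012]]
shift cm [-1.47  0.77 -0.06] dist 0.016610546995402604
rot -7.7 [ 0.003 -0.012  0.031]
rot 172.3 [-3.138 -0.048 -0.018]
```

View pics/c12.png

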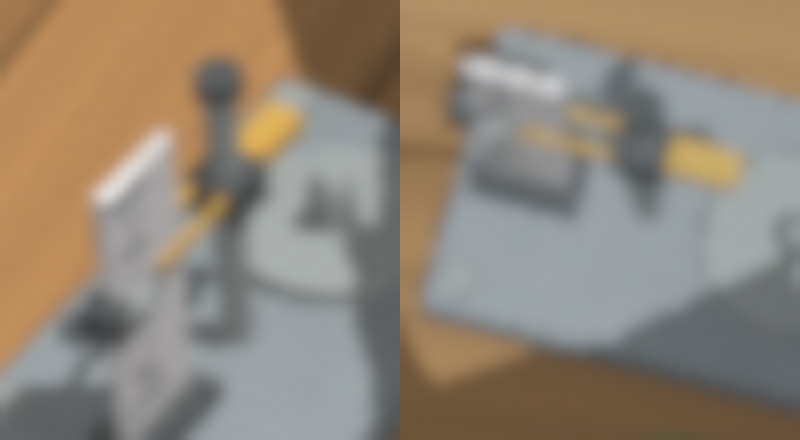

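View pics/t12.png

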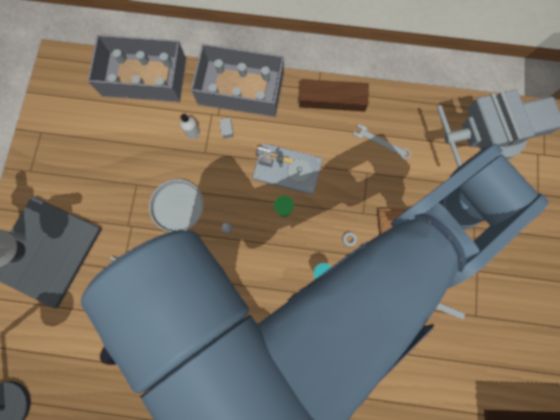

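Run:
```python
from tf import *
for n in('side','top'):
    z=np.load('avg_%s.npz'%n);im=z['im'];P=T(cloud(n,z['d']))
    hsv=cv2.cvtColor(im.astype(np.uint8),cv2.COLOR_BGR2HSV)
    def st(nm,m):
        q=P[m]*1000
        if len(q): print(n,nm,len(q),'med',np.round(np.median(q,0),1),'p10',np.round(np.percentile(q,10,axis=0),1),'p90',np.round(np.percentile(q,90,axis=0),1))
    X,Y,Z=P[...,0],P[...,1],P[...,2]
    st('tongue',(abs(X)<.008)&(Y>.018)&(Y<.042)&(Z>.06)&(Z<.12)&(hsv[...,1]>110))
    st('prong',(abs(X)<.02)&(Y>.062)&(Y<.095)&(Z>.06)&(Z<.12)&(hsv[...,1]>70))
    st('boardtop',(abs(X)<.006)&(Y>.085)&(Y<.113)&(Z>.115)&(Z<.14))
    st('mark',(abs(X)<.012)&(Y>.1175)&(Y<.126)&(Z>.05)&(Z<.12))
    st('seat',(np.hypot(X,Y)<.03)&(np.hypot(X,Y)>.013)&(Z>.015)&(Z<.035))
    st('base',(abs(X)<.05)&(Y>-.05)&(Y<.12)&(Z>.01)&(Z<.023))
    st('bench',(abs(X)<.12)&(abs(X)>.07)&(Y>-.05)&(Y<.12)&(Z<.01)&(Z>-.01))
    if n=='side': st('rodtop',(abs(X)<.01)&(Y>.045)&(Y<.065)&(Z>.115)&(Z<.14))
    vv,uu=np.nonzero((abs(X)<.012)&(Y>.117)&(Y<.126)&(Z>.05)&(Z<.12))
    for v,u in zip(vv,uu): print((u,v),np.round(P[v,u]*1000,1),int(im[v,u].mean()),end=' ')
    print()
```

```text
side tongue 31 med [-0.8 32.6 88.2] p10 [-5.  24.2 85.9] p90 [ 4.8 39.4 88.6]
side prong 34 med [-5.  67.3 87.1] p10 [-6.4 62.7 82.7] p90 [ 6.  87.4 88.4]
side boardtop 44 med [ -1.3  98.  124. ] p10 [ -1.9  86.9 117.3] p90 [  2.6 109.8 125.6]
side mark 27 med [  0.2 121.6  84.1] p10 [ -5.5 118.8  78.1] p90 [  5.  122.5  87. ]
side seat 223 med [-4.4  2.6 24.5] p10 [-22.7 -21.8  23.7] p90 [19.8 22.7 25.3]
side base 1086 med [-20.7  56.5  19.6] p10 [-44.7 -38.5  18.7] p90 [ 33.1 110.5  20.5]
side bench 1610 med [-71.   54.7  -0.5] p10 [-110.   -21.2   -1.3] p90 [111.  107.2   0.3]
side rodtop 38 med [-1.000e-01  5.620e+01  1.259e+02] p10 [ -5.1  49.6 117.3] p90 [  5.2  61.3 126.8]
(np.int64(200), np.int64(232)) [  6.  118.5  86.9] 127 (np.int64(201), np.int64(232)) [  3.8 117.6  87.2] 110 (np.int64(199), np.int64(233)) [  6.9 121.4  85.7] 129 (np.int64(200), np.int64(233)) [  4.3 121.   86.6] 113 (np.int64(201), np.int64(233)) [  2.3 119.9  86.6] 96 (np.int64(202), np.int64(233)) [  0.3 118.8  86.7] 92 (np.int64(203), np.int64(233)) [ -2.6 118.7  88. ] 99 (np.int64(204), np.int64(233)
[... 1639 characters left out ...]
.9  -35.5   -0.7] p90 [110.9 105.1   1.2]
(np.int64(256), np.int64(151)) [  3.7 123.3  87.2] 109 (np.int64(257), np.int64(151)) [  4.1 120.6  87.9] 112 (np.int64(256), np.int64(152)) [  0.8 122.5  87.5] 109 (np.int64(257), np.int64(152)) [  1.5 119.8  87.6] 114 (np.int64(256), np.int64(153)) [ -2.2 121.6  88.3] 105 (np.int64(257), np.int64(153)) [ -1.4 119.   88.2] 108 (np.int64(255), np.int64(154)) [ -4.9 123.8  86. ] 113 (np.int64(256), np.int64(154)) [ -4.9 120.8  88.1] 102 (np.int64(257), np.int64(154)) [ -4.3 118.1  88.5] 99 (np.int64(256), np.int64(155)) [ -5.8 121.   82.5] 105 (np.int64(257), np.int64(155)) [ -5.9 117.9  85. ] 102 (np.int64(257), np.int64(156)) [ -6.3 118.4  77.8] 115
```

Run:
```python
from tf import *
a=np.load('avg_side.npz')['im'].clip(0,255).astype(np.uint8);b=np.load('avg_top.npz')['im'].clip(0,255).astype(np.uint8)
f=lambda x:np.clip((x.astype(float)-40)*1.4,0,255).astype(np.uint8)
cv2.imwrite('pics/c13.png',np.hstack([cv2.resize(f(a[208:246,193:218]),None,fx=15,fy=15,interpolation=cv2.INTER_CUBIC),cv2.resize(f(b[143:168,252:280]),None,fx=15,fy=22.8,interpolation=cv2.INTER_CUBIC)]))
```

```text
(no output)
```

View pics/c13.png

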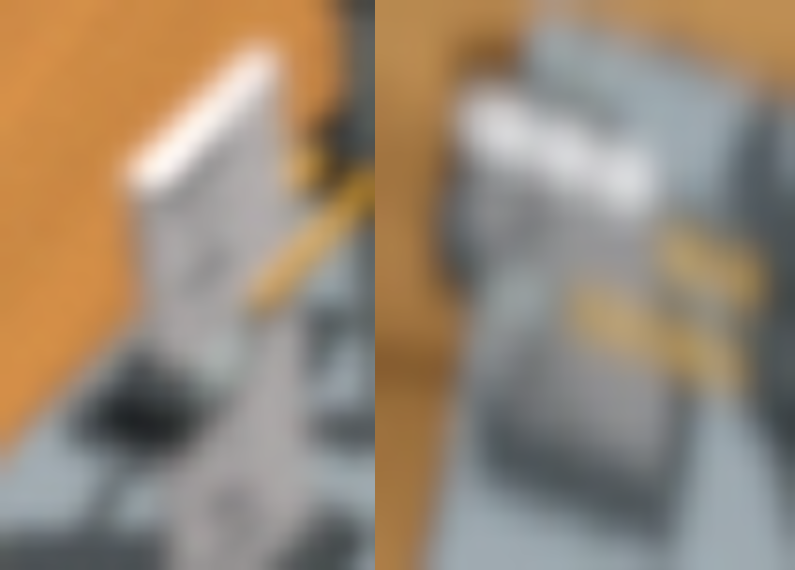

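Run:
```python
from tf import *
for n in('side','top'):
    z=np.load('avg_%s.npz'%n);im=z['im'];P=T(cloud(n,z['d']))
    X,Y,Z=P[...,0],P[...,1],P[...,2]
    vv,uu=np.nonzero((X<-.0035)&(X>-.02)&(Y>.06)&(Y<.1175)&(Z>.06)&(Z<.12))
    print(n)
    for v,u in zip(vv,uu): print((int(u),int(v)),np.round(P[v,u]*1000,1),im[v,u].astype(int))
```

```text
side
(218, 218) [-5.5 61.3 90.1] [ 94 100 103]
(217, 219) [-4.3 64.  88.5] [ 81 112 132]
(218, 219) [-6.1 62.4 88.1] [ 81 101 115]
(219, 219) [-8.8 62.2 89.2] [79 85 89]
(216, 220) [-3.6 67.1 87.5] [ 73 118 144]
(217, 220) [-5.9 66.4 88. ] [ 74 120 148]
(218, 220) [-6.4 63.2 85.7] [ 72 101 120]
(219, 220) [-7.5 60.7 84.2] [71 79 87]
(215, 221) [-3.8 71.6 88. ] [ 87 127 152]
(216, 221) [-5.5 70.1 87.6] [ 79 128 157]
(217, 221) [-6.5 67.4 85.9] [ 74 117 142]
(218, 221) [-6.  62.9 82. ] [ 69  92 108]
(219, 221) [-8.3 62.1 82.5] [74 80 83]
(215, 222) [-6.1 75.  88.7] [100 143 170]
(216, 222) [-6.8 72.  86.5] [ 93 131 154]
(218, 222) [-5.9 63.1 78.9] [78 88 94]
(219, 222) [-8. 62. 79.] [82 84 83]
(214, 223) [-5.6 78.4 88. ] [117 156 181]
(215, 223) [-5.7 74.8 85.1] [114 148 168]
(213, 224) [-4.9 81.7 87.1] [121 160 185]
(214, 224) [-5.6 78.8 85. ] [123 155 175]
(211, 225) [-4.2 88.7 89.4] [136 162 183]
(212, 225) [-5.2 86.3 87.8] [120 158 184]
(213, 225) [-6.1 83.5 86. ] [122 154 174]
(210, 226) [-3.6 91.9 88.5] [138 163 182]
(211, 226) [-5.9 91.2 89.1] [120 157 183]
(212, 226) [-6.3 87.9
[... 1409 characters left out ...]
5.4 89.7 88.3] [125 152 168]
(268, 157) [-4.9 87.  88.7] [125 154 171]
(269, 157) [-4.4 84.3 89.6] [122 151 168]
(269, 158) [-6.4 83.8 87.3] [129 148 161]
(270, 158) [-6.6 80.9 90. ] [122 145 160]
(271, 158) [-5.7 78.4 89.4] [112 142 159]
(272, 158) [-4.8 75.8 88.7] [107 141 160]
(273, 158) [-4.3 73.2 89.3] [113 146 162]
(273, 159) [-6.7 72.5 88.3] [116 138 150]
(274, 159) [-6.2 69.8 89.1] [125 147 158]
(275, 159) [-5.5 67.2 89. ] [121 142 154]
(276, 159) [-4.9 64.6 89.2] [107 124 133]
(277, 159) [-4.5 61.9 90.2] [100 106 108]
(276, 160) [-7.6 63.8 89.3] [122 126 127]
(277, 160) [-7.6 61.  91.4] [105 107 105]
(276, 161) [-8.5 63.8 83.5] [140 137 131]
(277, 161) [-8.4 60.9 85.5] [120 117 111]
```

The needle prongs' tops (side crop around (215,290), pixel ~(211,226)) are at about 88–89 mm. The steel mark tongue, at pixel ~(207,232), is at about 82.5–83 mm in both cameras. The needle stopped about 6 mm above the mark, so the spring is good and goes in the tray.

```bash
python3 -c "
from go import *
tell([.475,-.326,.09],-7.7)"; python3 -m creep '0.4 1 0.4 0 0 -0.012 0.03; 0.4 2 0.3 0 0 0 0; 0.4 2.5 0 0 0 0 0; 0.4 2 0 0 0 0 0; 0.4 0 0 0 0 0 0'; python3 f.py
python3 - <<'E'
from ov import *
o=ctrl.get_obs();tell([.475,-.326,.0635],-7.7)
x,y,z=o['eef_pos'];cap('side');view('c14.png',None,(x,y,z+.023,.0787),270,120,100,90,S=7)
E
```

```text
t 17.48 tcp [ 0.4674 -0.3252  0.1765] q [-0.81  0.24  1.65 -0.01  1.28 -0.68] F [ 0.83  0.5  -1.2 ] op 0.601
axes
 [[-0.028  0.991 -0.129]
 [ 0.014 -0.129 -0.992]
 [-1.    -0.03  -0.01 ]]
shift cm [8.62 1.01 0.07] dist 0.08683600447168094
rot -7.7 [ 0.005 -0.01   0.03 ]
rot 172.3 [-3.136 -0.046 -0.016]
time_s: 18.1
eef_pos: [0.4749, -0.3268, 0.1004]
eef_rot: [-0.468, -0.531, -0.465, 0.532]
wrist_force: [-0.7, 0.5, -1.8]
opening: 0.606
t 18.35 F [ 0.47 -0.56 -1.85] tcp [ 0.4765 -0.3284  0.1033] z0 0.1015 op 0.609 tau [-0.06 -0.02  0.  ]
t 18.35 tcp [ 0.4765 -0.3284  0.1033] q [-0.81  0.33  1.71 -0.    1.1  -0.68] F [ 0.05 -1.55 -1.98] op 0.609
axes
 [[ 0.006  0.992 -0.129]
 [-0.008 -0.129 -0.992]
 [-1.     0.007  0.007]]
shift cm [ 3.97 -0.21 -0.25] dist 0.03987455096280799
rot -7.7 [ 0.005  0.007 -0.007]
rot 172.3 [-3.137  0.012  0.011]
```

View pics/c14.png

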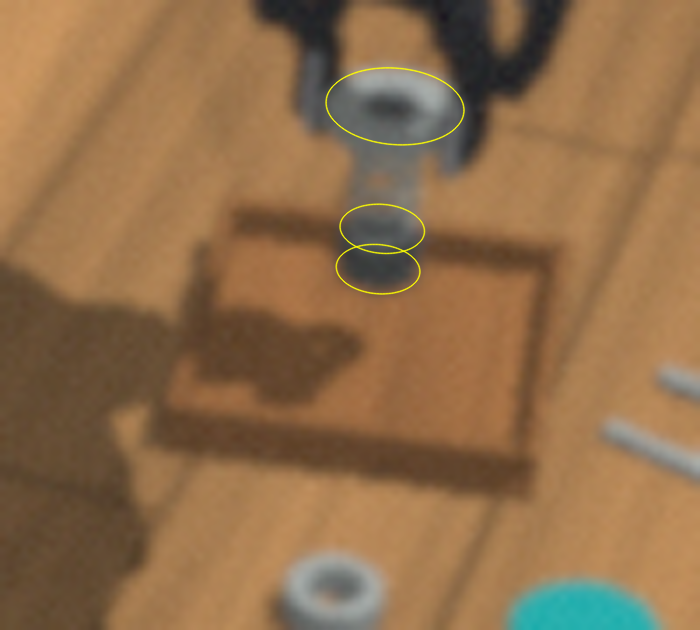

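The spring hangs upright over the tray's middle, so I'll lower it until it touches.

```bash
python3 -m creep '0.4 1.2 -0.2 -0.2 0.005 0.007 -0.007; 0.4 1.2 0 0 0 0 0; 0.4 0.8 0 0 0 0 0; 0.4 0.4 0 0 0 0 0; 0.4 0 0 0 0 0 0'; python3 f.py;python3 -c "
from go import *
tell([.475,-.326,.0635],-7.7)"
```

```text
time_s: 19.02
eef_pos: [0.4746, -0.326, 0.0647]
eef_rot: [0.465, 0.533, 0.465, -0.532]
wrist_force: [0.8, -0.6, -2.0]
opening: 0.607
t 19.275 F [ 0.18  0.21 -1.91] tcp [ 0.4751 -0.3265  0.0658] z0 0.065 op 0.6 tau [ 0.03 -0.02  0.  ]
t 19.27 tcp [ 0.4751 -0.3265  0.0658] q [-0.81  0.38  1.72  0.    1.04 -0.67] F [ 0.13  0.48 -1.83] op 0.6
axes
 [[ 0.001  0.991 -0.135]
 [-0.001 -0.135 -0.991]
 [-1.     0.001  0.   ]]
shift cm [ 0.23 -0.02 -0.04] dist 0.0023304790051330094
rot -7.7 [-0.001  0.    -0.001]
rot 172.3 [ 3.141e+00 -2.000e-03 -1.000e-03]
```

```bash
python3 -m creep '0.4 0.35 0 0 0 0 0; 0.4 0.2 0 0 0 0 0'; python3 f.py
```

```text
time_s: 19.52
eef_pos: [0.4756, -0.3271, 0.0612]
eef_rot: [0.466, 0.533, 0.464, -0.532]
wrist_force: [-2.0, 0.7, 4.1]
opening: 0.602
t 19.775 F [-1.89  0.46  4.02] tcp [ 0.4755 -0.3271  0.0612] z0 0.0611 op 0.605 tau [ 0.11  0.46 -0.03]
```

```bash
python3 -m creep '0.4 -0.1 -0.05 0 0 0 0'; python3 f.py
```

```text
time_s: 19.9
eef_pos: [0.4754, -0.3271, 0.0624]
eef_rot: [0.466, 0.533, 0.464, -0.532]
wrist_force: [0.6, 0.2, 1.3]
opening: 0.606
t 20.15 F [0.41 0.18 1.75] tcp [ 0.4753 -0.3271  0.0623] z0 0.0626 op 0.606 tau [ 0.04 -0.14 -0.03]
```

```bash
python3 -m creep '0.66 0 0 0 0 0 0; 0.75 0 0 0 0 0 0; 0.9 0 0 0 0 0 0; 1 0 0 0 0 0 0; 1 0 0 0 0 0 0'; python3 f.py
python3 - <<'E'
from ov import *
o=ctrl.get_obs();x,y,z=o['eef_pos'];cap('side');view('c15.png',None,(.475,-.327,.007+.0787,.0787),270,120,100,90,S=7)
E
```

```text
time_s: 20.78
eef_pos: [0.4748, -0.3265, 0.0612]
eef_rot: [0.466, 0.533, 0.465, -0.532]
wrist_force: [-0.2, -0.2, -1.1]
opening: 1.003
t 21.025 F [ 0.02 -0.11 -0.07] tcp [ 0.4749 -0.3266  0.0613] z0 0.0612 op 0.994 tau [-0.04  0.01 -0.03]
```

View pics/c15.png

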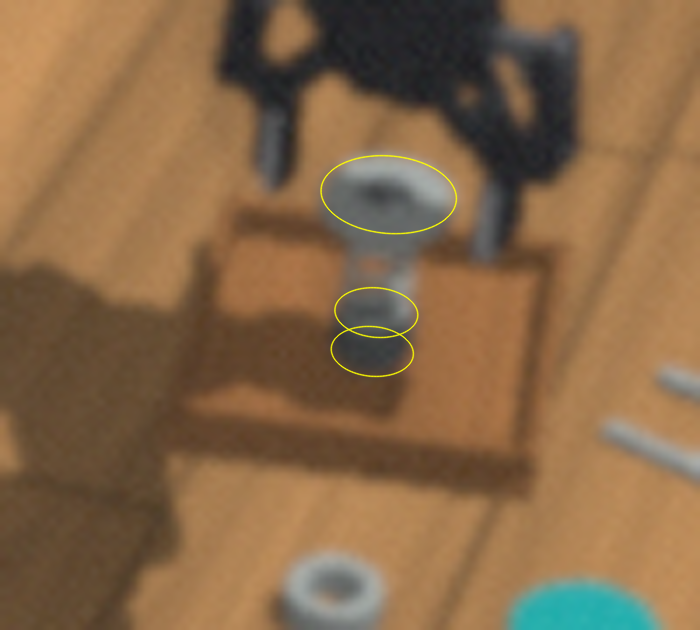

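The spring stands upright in the tray with the fingers open and clear. I'll retreat straight up.

```bash
python3 -m creep '1 -1 0 0 0 0 0; 1 -3 0 0 0 0 0; 1 -4 0 0 0 0 0; 1 -4 0 0 0 0 0; 1 -3 0 0 0 0 0; 1 0 0 0 0 0 0; 1 0 0 0 0 0 0'; python3 f.py
python3 - <<'E'
from ov import *
cap('side','s16.png')
from tf import *
im,d=load('side');P=cloud('side',d);q=P[(np.hypot(P[...,0]-.475,P[...,1]+.326)<.04)&(P[...,2]>.078)&(P[...,2]<.1)]
print(len(q),np.median(q,0))
E
```

```text
time_s: 21.95
eef_pos: [0.4744, -0.3262, 0.2189]
eef_rot: [0.466, 0.533, 0.464, -0.532]
wrist_force: [0.2, -0.4, -0.1]
opening: 1.0
t 22.2 F [ 0.08  0.2  -0.12] tcp [ 0.4743 -0.3261  0.2181] z0 0.2189 op 0.999 tau [ 0.02 -0.   -0.02]
201 [ 0.47552657 -0.32233862  0.08514592]
```

View pics/s16.png

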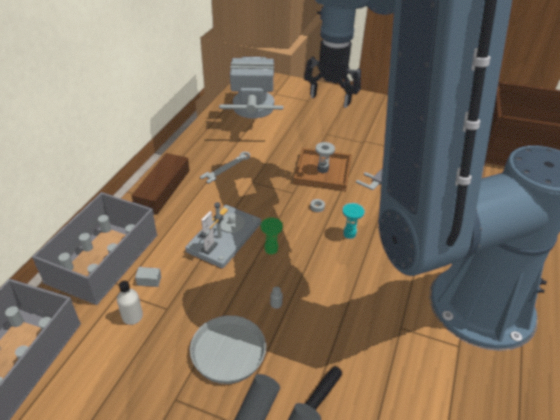

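The spring stands upright in the tray at pixel (324,157). The gripper is free and well above it, and everything else is where it was.

```bash
python3 -c "
from bench import ctrl
ctrl.hand_in()"
```

```text
the job is handed in; nothing more can be done
```

I tested the grey spring, found it good, and stood it upright in the square wooden tray; the job is handed in at about 22 s of the 72 s. The hand-in gives no verdict, so this rests on my own checks.

- **Seating and pressing:** I set the spring over the spigot and pressed it while still gripping the plate's rim, rather than pressing on its top. From the wrist force, the load on the seat was about 14 N for 0.75 s, then about 15.5–16.5 N for 0.75 s.
- **Side force:** A sideways force of up to about 7 N built up during the last hold. Even taken together with the downward load, it stays below the 23 N limit. The first hold, with a smaller side force of about 4 N, was already within 13–19.5 N.
- **Needle reading:** After lifting off, the needle tip was at about 87 mm and the mark at about 81 mm. Both cameras agreed on the roughly 6 mm gap, so the needle stopped above the mark.
- **Final check:** The spring's top is at about 85 mm, which fits it standing on the tray floor close to the centre. The gripper is open and clear with no force on it, and nothing else on the bench looks moved.

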